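# Rack the spot plate by way of the sloped rest

### The arm

A 7-joint arm with a two-finger parallel gripper is mounted at the origin on the work surface. World frame = base frame: x ahead of the robot, y to its left, z up, the work surface at z = 0. Lengths are in m, angles in degrees, forces in N, time in s.
With the tool pointing down it reaches from about 0.35 to 0.9 m from the base axis. Payload 8.1 kg.
Tool frame: the origin (TCP) lies midway between the tips of the shut fingers; the grasp point (between the pads) lies 19 mm behind it; y points along the fingers, x is the direction in which the jaws open and shut, and the axes are right-handed (so a half turn about y gives the same grasp; the last joint's range is limited). The gripper opens to 85 mm and grips with 20 to 120 N. Pads are 22 mm wide; open, the fingers measure 114 mm over their backs; the gripper's body (76 mm by 85 mm) begins 54 mm behind the grasp point. The pads swing forward as they close: fully open they stand 13 mm farther back than shut.
Start: joints at [-72.17, 24.895, 1.432, 90.138, -0.665, 64.973, -4.303], TCP at [0.251, 0.572, 0.231] pointing down, gripper open.
Joint ranges: [-149.89, 149.89], [-25.12, 119.58], [-72.63, 75.52], [4.76, 147.25], [-75.54, 255.54], [6.69, 114.76], [-157.13, 157.13]. Speed limits (degrees/s): [127.2, 127.2, 172.46, 172.46, 180, 180, 180].

### API

Orientations are given as a 3x3 rotation matrix whose columns are the frame's x, y, z axes.
In Python, from bench import sense, cams, env gives the robot as it stands. The module is installed in compiled form; this text tells all that it offers.
- The arm moves only by the tool arm_command, never from a script. Its argument "steps" is a list of rows, each a list of 5 numbers: the shift along the tool's x, y, z in cm, then the turn about the tool's y in rad, then the finger opening in cm, from 0 to 8.54. A call has 1 to 20 rows; each row is the pose to reach, as a shift and turn from the pose commanded when the call began, along the tool's axes at that moment; what a row does not reach only later rows make up. A row lasts 1/8 s, in which the tool goes at most 62.5 mm and 10.7 degrees, less where a joint would pass 70% of its speed; a pose out of reach is approached as far as the arm can. A call with a gripper value outside its range is refused whole. The fingers move at their own pace and stop on an object; "squeeze" is the grip in N (left out, the last holds). Time passes only in rows, so rows that repeat a pose let the fingers close. It gives the time, the measured TCP pose, the force and the opening at its end, in the units of the state.
- sense(): the state, without advancing time (a new reading comes with each control period).
- cams.read_camera(name): name is "side" or "top"; returns a dict with "img" (480x640x3 uint8, red, green, blue), "K" (3x3 intrinsics, pixels), "rvec" (rotation vector, rad) and "tvec" (3), from world to camera coordinates, as OpenCV has them. Camera axes: x right, y down, z forward; pixel columns grow to the right and rows downward; lengths in m; the calibration is good to about 2 mm. A picture is of the moment at which its call begins. There is no depth.
- env.hand_in(): hands the job in, once; it reports no verdict.
The state is a dict: "time": time; "joint_positions": joint angles; "dq": joint speeds; "effort": joint torques, N m; "ee_pos": TCP position; "orientation": TCP orientation; "ft_force": force on the tool from outside, world axes, zero at the start; "moment": the same for the moment, N m; "opening": finger opening in m.
Only numpy, scipy, OpenCV 4.12 (cv2) and the standard library are available. Lean on these libraries where they do the work, as an engineer would, in place of code of your own. Each camera call takes 0.05 s, during which the arm holds its last target. There are 200 camera calls.

### The job

Pick up the white porcelain spot plate that lies flat on the bench, lay it squarely, centred, on the sloped rest with its lower end against the stop, and let go of it there. Then take it again by its raised upper end and stand it on end, centred in the empty slot of the draining rack, all the way down and released. Never drop the plate, and do not knock the other labware about.

Things in the scene. Friction and masses are not known exactly. Their poses are not given: they have to be found in the camera images.
- plate: The loose spot plate: a white porcelain slab 130 x 55 x 9 mm (its x, y, z) with ten shallow wells in its upper face, about 0.16 kg. Origin at the centre of its underside; x along its length, z out of the face with the wells. It starts lying flat on the bench, wells up; its ends are alike. Not the identical plate that already stands in the rack.
- plate_center (a point): Centre of the spot plate's volume, 4.5 mm above its origin.
- rest_board: Sloping aluminium board of the rest, 36 mm wide, 10 mm thick, at 45 degrees, rising towards the robot's left. Origin on its face where the middle of the seated plate's underside lies, 85 mm above the bench; x up the slope, y across, z out of the face. It ends at x = +20 mm: the upper 45 mm of a seated plate stick out free above and below, and 9.5 mm along each long side.
- stop (a point): Middle of the stop's face at the foot of the slope, on the board's surface, 65 mm down the slope from the board's origin (axes as the board's). The stop is a ledge across the 36 mm board, standing 14 mm out of its face.
- rest: The whole rest, fixed to the bench, on a dark base 130 x 90 x 10 mm; two posts below carry the board. Origin at the centre of the base's underside, straight below the board's origin; z up, x in the direction in which the slope rises.
- rack: Grey draining rack fixed to the bench: base 134 x 110 x 10 mm, origin at the centre of its underside; z up, x across its two slots (to the robot's left), y along them. A slot lies between two walls 6 mm thick, 90 long, tops 60 mm above the bench, 15 mm apart, ends open. The slot at x = -32 mm holds an identical fixed plate, its top 140 mm above the bench; the slot at x = +32 mm is empty.
- slot (a point): Middle of the empty slot's floor, 10 mm above the bench; axes as those of the rack. A plate standing in it has its centre 65 mm above this point and its top end 130 mm above it.
- dish: Bystander: low open glass dish, 90 mm across, 14 mm high. Origin at the centre of its underside. It and the plate may have swapped places.
- wash_bottle: Bystander: white plastic bottle, 64 mm across, 160 mm high. Origin at the centre of its underside.
- beaker: Bystander: glass beaker, 72 mm across, 90 mm high. Origin at the centre of its underside.
- spatula: Bystander: steel spatula 180 mm long lying on the bench along its x. Origin at its middle, underside.
- jar: Bystander: amber jar with black cap, 56 mm across, 85 mm high. Origin at the centre of its underside.
Things that resemble listed ones, but are neither listed nor needed, are in the scene too. Leave any brown look-alike of the rest alone. There is more than one size of the plate; the job needs the larger.

How it is judged:
By the outcome, as a careful person would: the job done as asked, in the order asked, and still so for the second after the job is handed in, with the robot touching nothing.
It also fails if it takes over 72 s, if anything falls off the work surface, if the arm or the gripper's body presses on something with over 40 N, if the wrist force passes 120 N, or if a joint passes its speed limit or range.

## Working session

There is one attempt and no reset: what is moved stays moved. The work goes in short steps, Python scripts to look and compute and a tool call to move; the robot and the scene stay as the last step left them, time stands still between calls to the robot, and variables do not carry over. Pictures are saved under pics/ and viewed, about 8 in all and at most 12, crops included, and the job is handed in when it is done.

Besides the shell and the picture viewer there is one more tool, called after "Request:" as name([rows], argument=value, ...), one row to a line, values as JSON. arm_command: Moves the arm, as the interface text tells. Its arguments: {"type":"object","properties":{"steps":{"type":"array"},"squeeze":{"type":"number"}},"required":["steps"]}

```bash
mkdir -p pics; ls; python3 - <<'E'
from bench import sense, cams
import cv2,numpy as np
s=sense(); print({k:np.round(v,3).tolist() for k,v in s.items()})
for n in ("side","top"):
    c=cams.read_camera(n); cv2.imwrite(f"pics/{n}0.png",c["img"][:,:,::-1]); R=cv2.Rodrigues(c["rvec"])[0]
    print(n,c["K"].tolist(),c["rvec"],c["tvec"],-R.T@np.ravel(c["tvec"]))
E
```

```text
pics
{'time': 0.0, 'joint_positions': [-72.168, 24.936, 1.43, 90.191, -0.666, 64.973, -4.302], 'dq': [-0.016, -0.049, 0.011, 0.055, -0.078, -0.062, -0.02], 'effort': [-0.0, -67.045, 1.025, -31.622, 0.016, 0.012, -0.0], 'ee_pos': [0.251, 0.572, 0.231], 'orientation': [[0.402, -0.001, -0.916], [0.916, -0.002, 0.402], [-0.002, -1.0, -0.0]], 'ft_force': [-0.772, 0.487, -0.62], 'moment': [-0.03, -0.007, 0.017], 'opening': 0.086}
side [[600.3355540108952, 0.0, 311.55918117061907], [0.0, 600.3355540108952, 234.26943068717802], [0.0, 0.0, 1.0]] [ 2.16576469 -0.87812772  0.38084252] [-0.37839617  0.32526271  1.18211923] [-0.17962956 -0.74141142  1.03171106]
top [[497.467815392473, 0.0, 317.06106593136656], [0.0, 497.467815392473, 236.95136240964095], [0.0, 0.0, 1.0]] [ 2.17464767 -2.16266385  0.09771209] [0.00793184 0.5147161  1.00313201] [0.4154179  0.00366064 1.04818127]
```

View pics/top0.png

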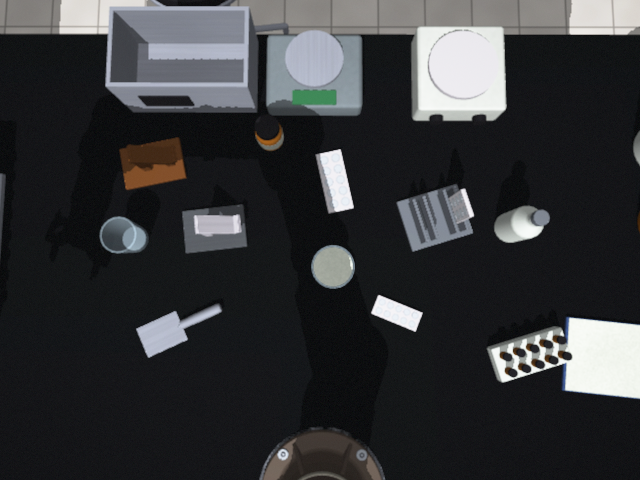

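View pics/side0.png

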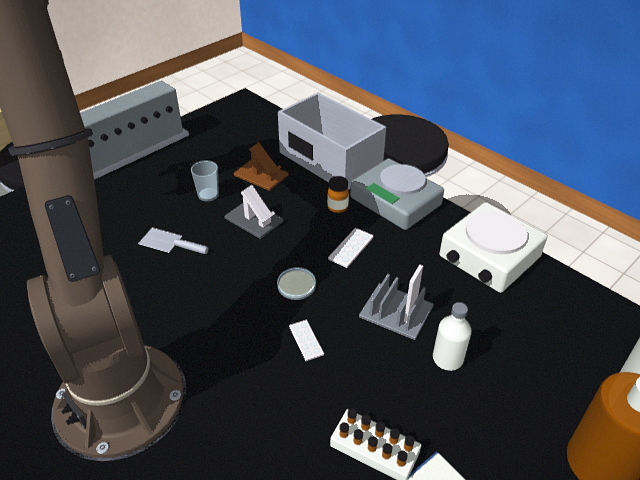

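Top view: two white spot plates are candidates, at (335,181) and (397,313). The first looks larger (about 60 px, or 130 mm). The grey rest is at (215,228), the brown look-alike at (153,163), and the rack at (435,217) with its fixed plate on the right. The side view agrees. Next I measure and make an enlarged crop.

```bash
cat > h.py <<'E'
import numpy as np, cv2
from bench import sense, cams
def cam(n):
    c=cams.read_camera(n); c["R"]=cv2.Rodrigues(c["rvec"])[0]; c["C"]=-c["R"].T@np.ravel(c["tvec"]); return c
def cast(c,px,z):
    px=np.atleast_2d(px).astype(float); d=np.c_[px,np.ones(len(px))]@np.linalg.inv(c["K"]).T@c["R"]
    return c["C"]+d*((z-c["C"][2])/d[:,2])[:,None]
def proj(c,P):
    return cv2.projectPoints(np.atleast_2d(P).astype(float),c["rvec"],c["tvec"],c["K"],None)[0][:,0]
def rect(c,mask,z):
    k=max(cv2.findContours(mask.astype(np.uint8),cv2.RETR_EXTERNAL,cv2.CHAIN_APPROX_NONE)[0],key=cv2.contourArea)
    w=cast(c,k[:,0]+0.0,z)[:,:2].astype(np.float32)
    return cv2.minAreaRect(w*1000)
E
python3 - <<'E'
from h import *
c=cam("top"); im=c["img"].astype(int); v=im.min(2)
def win(m,a,b,x,y):
    o=np.zeros_like(m); o[b:y,a:x]=m[b:y,a:x]; return o
print("A",rect(c,win(v>120,300,140,370,225),.009))
print("B",rect(c,win(v>120,360,285,435,340),.009))
for n,w in (("rest",(170,195,260,262)),("rack",(385,170,485,260))):
    m=win(v>40,*w)
    print(n,rect(c,m,.010), np.percentile(v[w[1]:w[3],w[0]:w[2]],[10,30,50,70,90]))
g=c["img"][:,:,::-1]
a=cv2.resize(g[195:262,170:260],(540,402),interpolation=2)[:, :400]
a=cv2.resize(g[190:265,175:255],(400,375)); b=cv2.resize(g[175:255,390:480],(400,356))
d=cv2.resize(g[140:220,290:370],(400,400))[:225]
s=cam("side")["img"][:,:,::-1]
e=cv2.resize(s[175:245,220:290],(400,400))[:375]; f=cv2.resize(s[255:345,350:440],(400,400))
d=cv2.resize(g[140:220,300:375],(375,400)); 
out=np.zeros((600,800,3),np.uint8)
put=lambda i,x,y,w,h: out.__setitem__((slice(y,y+h),slice(x,x+w)),cv2.resize(i,(w,h)))
put(g[195:261,170:260],0,0,400,300); put(g[178:253,388:488],400,0,400,300)
put(s[178:241,215:290],0,300,300,300*63//75); put(s[262:340,352:440],300,300,300,266); put(g[140:220,305:365],600,300,200,266)
cv2.imwrite("pics/crop1.png",out)
E
```

```text
A ((636.40087890625, -25.560218811035156), (131.27252197265625, 54.13679122924805), 12.534066200256348)
B ((359.9718017578125, -153.85488891601562), (99.40460968017578, 42.61119079589844), 68.20731353759766)
rest ((533.0302734375, 227.65878295898438), (91.14168548583984, 131.1228485107422), 6.689741134643555) [ 18.  21.  23.  92. 181.]
rack ((561.1726684570312, -241.780517578125), (111.6680679321289, 150.41134643554688), 17.19771957397461) [ 18.  20.  22.  78. 134.]
```

View pics/crop1.png

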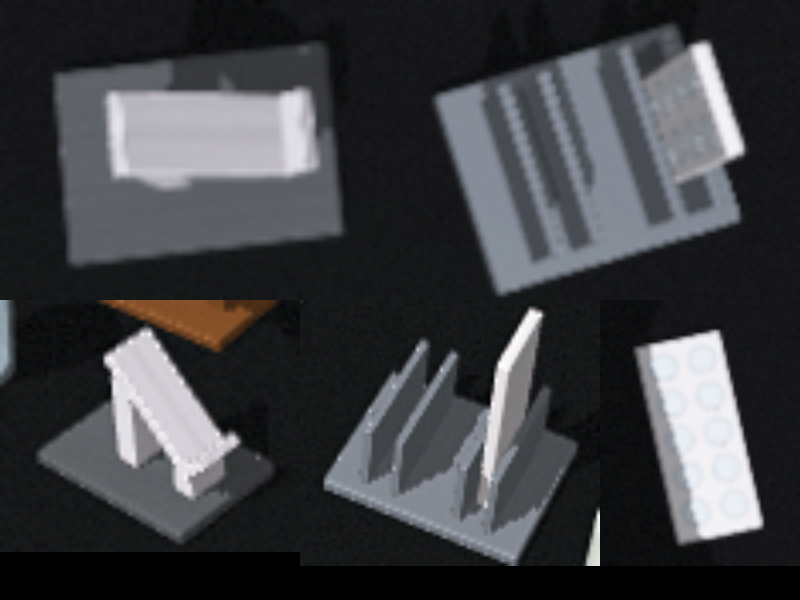

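A at (335,181) measures 131 x 54 mm and B at (397,313) measures 99 x 43 mm. The job needs the larger one, so **A**; the crop shows it flat, wells up. The grey rest is the right one, with its slope rising left, and the empty slot is the left one in the crop.

The tool stays vertical, so I'll grip the plate across its width near its near end and let it pivot in the pads.

Request:
arm_command([
  [-41.6,0,-56.1,-0.632,8.5],
  [-41.6,0,-56.1,-0.632,8.5],
  [-41.6,0,-56.1,-0.632,8.5],
  [-41.6,0,-56.1,-0.632,8.5],
  [-41.6,0,-56.1,-0.632,8.5],
  [-41.6,0,-56.1,-0.632,8.5],
  [-41.6,0,-56.1,-0.632,8.5],
  [-41.6,0,-56.1,-0.632,8.5],
  [-41.6,0,-56.1,-0.632,8.5],
  [-41.6,0,-56.1,-0.632,8.5],
  [-41.6,0,-56.1,-0.632,8.5],
  [-41.6,0,-56.1,-0.632,8.5],
  [-41.6,0,-56.1,-0.632,8.5],
  [-41.6,0,-56.1,-0.632,8.5],
  [-41.6,0,-56.1,-0.632,8.5],
], squeeze=20)

```text
time: 2.08
ee_pos: [0.5972, -0.0323, 0.2314]
orientation: [[-0.219, -0.0, -0.976], [0.976, 0.001, -0.219], [0.001, -1.0, -0.0]]
ft_force: [0.4, 0.1, 0.6]
opening: 0.0846
```

```bash
cat >> h.py <<'E'
def go(x,y,z,yaw):
    s=sense(); R=np.array(s["orientation"]); d=R.T@(np.array([x,y,z])-s["ee_pos"])*100
    y0=np.degrees(np.arctan2(R[1,0],R[0,0])); t=-((yaw-y0+180)%360-180)
    print("t",round(s["time"],2),"pos",np.round(s["ee_pos"],4),"yaw",round(y0,1),"tilt",np.round(R[2,1],4),"F",np.round(s["ft_force"],1),"q",np.round(s["joint_positions"]).astype(int).tolist(),"op",round(s["opening"],4),"\n shift",np.round(d,2),"turn",round(np.radians(t),3))
E
python3 -c "
from h import *
go(.5974,-.0343,.010,102.5)"
```

```text
t 2.08 pos [ 0.5972 -0.0323  0.2314] yaw 102.6 tilt -1.0 F [0.4 0.1 0.6] q [-9, 22, 10, 95, -4, 63, 105] op 0.0846 
 shift [-0.22 22.14  0.03] turn 0.003
```

Request:
arm_command([
  [-0.2,10,0,0,8.5],
  [-0.2,18,0,0,8.5],
  [-0.2,21,0,0,8.5],
  [-0.2,22,0,0,8.5],
  [-0.2,22.8,0,0,8.5],
  [-0.2,23.2,0,0,8.5],
  [-0.2,23.4,0,0,8.5],
  [-0.2,23.4,0,0,8.5],
  [-0.2,23.4,0,0,7.0],
  [-0.2,23.4,0,0,6.0],
  [-0.2,23.4,0,0,5.0],
  [-0.2,23.4,0,0,5.0],
  [-0.2,23.4,0,0,5.0],
  [-0.2,23.4,0,0,5.0],
], squeeze=20)

```text
time: 3.82
ee_pos: [0.5983, -0.0359, -0.0022]
orientation: [[-0.217, 0.0, -0.976], [0.976, 0.0, -0.217], [0.0, -1.0, -0.001]]
ft_force: [-0.6, 1.8, 5.2]
opening: 0.0546
```

```bash
python3 - <<'E'
from h import *
go(.5974,-.0343,.010,102.5)
t=cam("top")["img"][110:250,260:420];s=cam("side")["img"][190:310,270:430]
cv2.imwrite("pics/grip.png",np.hstack([cv2.resize(t,(400,350)),cv2.resize(s,(400,350))])[:,:,::-1])
E
```

```text
t 3.83 pos [ 0.5983 -0.0359 -0.0022] yaw 102.5 tilt -1.0 F [-0.6  1.8  5.2] q [-7, 38, 7, 106, -8, 36, 108] op 0.0546 
 shift [ 0.17 -1.22  0.06] turn 0.0
```

View pics/grip.png

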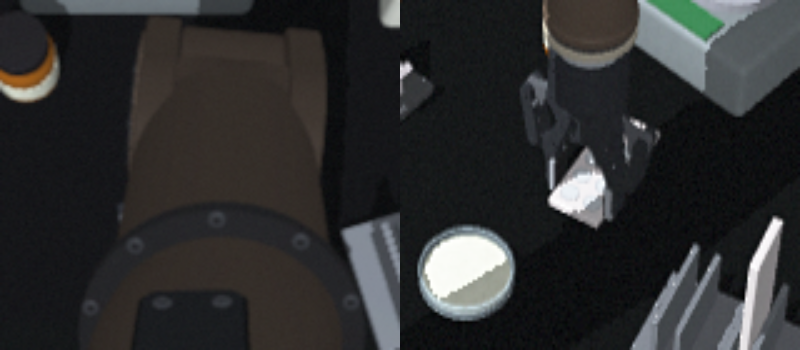

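Side view: the plate is held between the fingers at its near end (590,190 in the crop), and the opening is 54.6 mm. The arm hides the top view. I lift and check for droop.

Request:
arm_command([
  [0,-0.5,0,0,5.0],
  [0,-2,0,0,5.0],
  [0,-4,0,0,5.0],
  [0,-7,0,0,5.0],
  [0,-10,0,0,5.0],
  [0,-14,0,0,5.0],
  [0,-18,0,0,5.0],
  [0,-20,0,0,5.0],
  [0,-20,0,0,5.0],
])

```text
time: 5.05
ee_pos: [0.599, -0.0364, 0.1996]
orientation: [[-0.216, 0.004, -0.976], [0.976, 0.0, -0.216], [-0.001, -1.0, -0.004]]
ft_force: [0.3, 0.2, -1.8]
opening: 0.0543
```

```bash
python3 - <<'E'
from h import *
go(.5974,-.0343,.2,102.5)
c=cam("side");print(proj(c,np.array(sense()["ee_pos"])))
cv2.imwrite("pics/lift.png",cv2.resize(c["img"][100:300,250:450],(600,600))[:,:,::-1])
E
```

```text
t 5.05 pos [ 0.599  -0.0364  0.1996] yaw 102.5 tilt -1.0 F [ 0.3  0.2 -1.8] q [-9, 24, 10, 97, -5, 59, 105] op 0.0543 
 shift [ 0.24 -0.04  0.11] turn -0.0
[[345.67138828 196.10013727]]
```

View pics/lift.png

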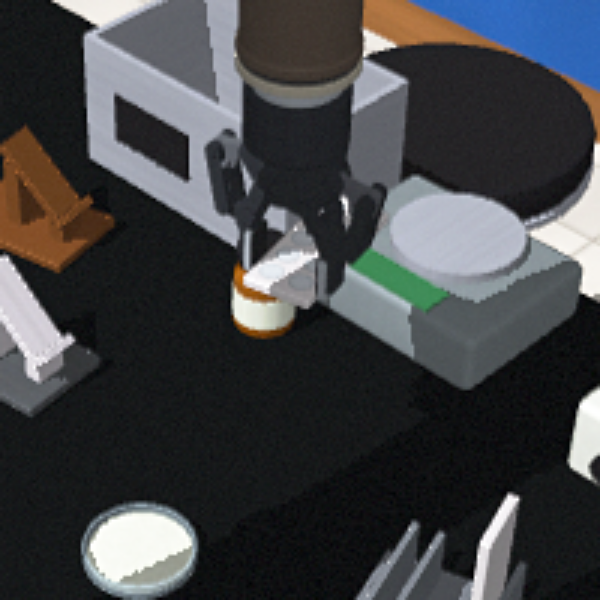

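```bash
python3 -c "
from h import *
go(.530,.253,.27,6.7)"
```

```text
t 5.1 pos [ 0.5981 -0.0363  0.198 ] yaw 102.5 tilt -1.0 F [ 0.4  0.1 -2.3] q [-9, 24, 10, 97, -5, 59, 105] op 0.0545 
 shift [29.71 -7.21  0.38] turn 1.672
```

Request:
arm_command([
  [2,-2,0,0.1,5.0],
  [5,-4,0.1,0.27,5.0],
  [8,-6,0.1,0.44,5.0],
  [11,-7.2,0.2,0.61,5.0],
  [14,-7.2,0.2,0.78,5.0],
  [17,-7.2,0.2,0.95,5.0],
  [20,-7.2,0.3,1.12,5.0],
  [23,-7.2,0.3,1.29,5.0],
  [26,-7.2,0.4,1.46,5.0],
  [28,-7.2,0.4,1.6,5.0],
  [29.7,-7.2,0.4,1.672,5.0],
  [29.7,-7.2,0.4,1.672,5.0],
  [29.7,-7.2,0.4,1.672,5.0],
])

```text
time: 6.72
ee_pos: [0.5299, 0.2517, 0.2686]
orientation: [[0.993, -0.001, -0.117], [0.117, -0.001, 0.993], [-0.001, -1.0, -0.001]]
ft_force: [0.1, 0.8, -1.5]
opening: 0.0546
```

```bash
python3 - <<'E'
from h import *
go(.530,.253,.27,6.7)
c=cam("side");t=cam("top");p=proj(c,np.array(sense()["ee_pos"]))[0];q=proj(t,np.array(sense()["ee_pos"]))[0];print(p,q)
f=lambda i,p,w:cv2.resize(i[max(0,int(p[1])-w//2):int(p[1])+w,max(0,int(p[0])-w//2):int(p[0])+w//2+w//4],(400,480))
cv2.imwrite("pics/hov.png",np.hstack([f(c["img"],p,120),f(t["img"],q,120)])[:,:,::-1])
E
```

```text
t 6.72 pos [0.5299 0.2517 0.2686] yaw 6.7 tilt -1.0 F [ 0.1  0.8 -1.5] q [-49, 20, 25, 94, -9, 68, -15] op 0.0546 
 shift [ 0.02 -0.14  0.12] turn 0.001
[237.66676948 130.35268699] [164.19597709 211.54222919]
```

View pics/hov.png

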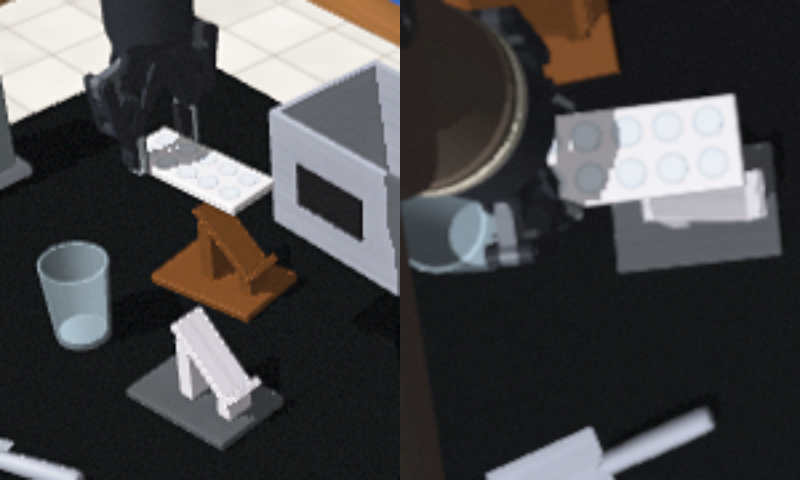

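Side view: the plate is held almost exactly level over the rest and did not droop, so the grip is firm. A grip at the middle lets me press the plate onto the board's upper edge and tilt it there. I set it flat on the free bench beside the rest and regrip at the middle.

Request:
arm_command([
  [-2,2,-4,0,5.0],
  [-4,4,-9,0,5.0],
  [-5.3,8,-14,0,5.0],
  [-5.3,13,-15.7,0,5.0],
  [-5.3,18,-15.7,0,5.0],
  [-5.3,22,-15.7,0,5.0],
  [-5.3,24.5,-15.7,0,5.0],
  [-5.3,25.8,-15.7,0,5.0],
  [-5.3,26.4,-15.7,0,5.0],
  [-5.3,26.8,-15.7,0,5.0],
  [-5.3,26.9,-15.7,0,5.0],
  [-5.3,26.95,-15.7,0,5.0],
  [-5.3,26.95,-15.7,0,5.0],
])

```text
time: 8.45
ee_pos: [0.4963, 0.0908, 0.0009]
orientation: [[0.993, 0.002, -0.117], [0.117, 0.001, 0.993], [0.002, -1.0, 0.0]]
ft_force: [-0.9, -2.6, 9.3]
opening: 0.0546
```

Request:
arm_command([
  [0,0,0,0,6.0],
  [0,0,0,0,7.0],
  [0,0,0,0,8.0],
  [0,0,0,0,8.0],
  [0,0,-1,0,8.0],
  [0,0,-2.5,0,8.0],
  [0,0,-3.9,0,8.0],
  [0,0.1,-3.9,0,8.0],
  [0,0.1,-3.9,0,6.5],
  [0,0.1,-3.9,0,5.0],
  [0,0.1,-3.9,0,5.0],
  [0,0.1,-3.9,0,5.0],
  [0,0.1,-3.9,0,5.0],
  [0,0.1,-3.9,0,5.0],
])

```text
time: 10.2
ee_pos: [0.5001, 0.0525, -0.0011]
orientation: [[0.993, -0.0, -0.117], [0.117, 0.0, 0.993], [0.0, -1.0, 0.0]]
ft_force: [-1.5, 1.4, 4.2]
opening: 0.0544
```

```bash
python3 - <<'E'
from h import *
go(.4963,.0908,.25,6.7)
c=cam("side"); p=proj(c,np.array(sense()["ee_pos"]))[0].astype(int)
L=[proj(c,np.array(sense()["ee_pos"])+np.array([-.117,.993,0])*k*.065)[0] for k in(-1,1)];print(p,L)
cv2.imwrite("pics/re.png",cv2.resize(c["img"][p[1]-60:p[1]+60,p[0]-80:p[0]+80],(800,600),interpolation=2)[:,:,::-1])
E
```

```text
t 10.2 pos [ 0.5001  0.0525 -0.0011] yaw 6.7 tilt -1.0 F [-1.5  1.4  4.2] q [-25, 34, 18, 121, -21, 29, 15] op 0.0544 
 shift [  0.07 -25.11   3.86] turn 0.0
[289 261] [array([309.64073863, 273.37395199]), array([269.4066813 , 249.82289688])]
```

View pics/re.png

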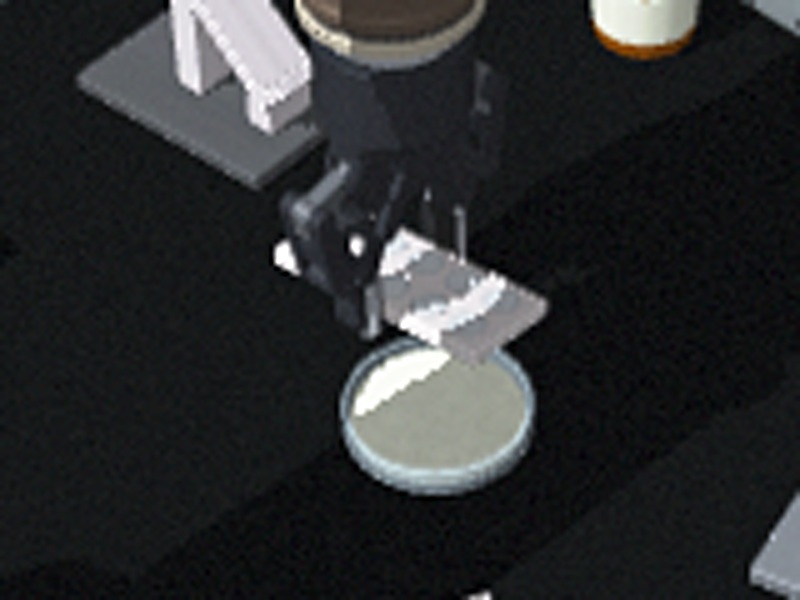

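The plate's near corner at (475,360) in the crop overlaps the dish rim, so I check numerically whether they touch.

```bash
python3 - <<'E'
from h import *
c=cam("side"); t=cam("top")
i0=cv2.imread("pics/side0.png"); j0=cv2.imread("pics/top0.png")
for px in((333,267),(312,267),(354,267),(333,246),(333,288)): print("dish top",px,np.round(cast(t,px,.012)[0],3))
for px in((297,283),(278,283),(316,283),(297,270),(297,297)): print("side0",px,np.round(cast(c,px,.012)[0],3))
s=lambda x,y:(209+x/5,201+y/5)
for n,q in(("platecorner",(475,360)),("right",(547,305)),("dishL",(343,405)),("dishR",(533,405)),("dishC",(438,410))):print(n,np.round(cast(c,s(*q),.012)[0],3))
E
```

```text
dish top (333, 267) [ 0.453 -0.023  0.012]
dish top (312, 267) [0.453 0.021 0.012]
dish top (354, 267) [ 0.454 -0.066  0.012]
dish top (333, 246) [ 0.497 -0.023  0.012]
dish top (333, 288) [ 0.41  -0.023  0.012]
side0 (297, 283) [ 0.456 -0.023  0.012]
side0 (278, 283) [0.425 0.008 0.012]
side0 (316, 283) [ 0.488 -0.054  0.012]
side0 (297, 270) [0.485 0.008 0.012]
side0 (297, 297) [ 0.427 -0.055  0.012]
platecorner [ 0.49  -0.011  0.012]
right [ 0.54  -0.009  0.012]
dishL [0.426 0.011 0.012]
dishR [ 0.49  -0.051  0.012]
dishC [ 0.456 -0.023  0.012]
```

The dish centre is unmoved at (0.455,-0.023), but my free spot was wrong: the plate's lower end lies on its 14 mm rim, tilted about 7°. It's held at the middle now, so I lift straight up, go over the rest and measure how it sits in the grip.

Request:
arm_command([
  [0,-0.5,0,0,5.0],
  [0,-2,0,0,5.0],
  [0,-5,0,0,5.0],
  [0,-10,0,0,5.0],
  [0,-15,0,0,5.0],
  [0.5,-19,2,0,5.0],
  [2,-20,7,0,5.0],
  [4,-20,11,0,5.0],
  [5.3,-20,15,0,5.0],
  [5.3,-20,16.1,0,5.0],
  [5.3,-20,16.1,0,5.0],
])

```text
time: 11.72
ee_pos: [0.5335, 0.2182, 0.199]
orientation: [[0.993, -0.0, -0.118], [0.118, -0.001, 0.993], [-0.0, -1.0, -0.001]]
ft_force: [0.3, -0.7, -2.5]
opening: 0.0545
```

```bash
python3 - <<'E'
from h import *
go(.534,.219,.16,6.7)
c=cam("side");t=cam("top");P=np.array(sense()["ee_pos"]);p=proj(c,P)[0];q=proj(t,P)[0];print(p,q)
p=p.astype(int);q=q.astype(int)
print("crop org",p-[50,50],q-[70,50])
cv2.imwrite("pics/hov2.png",np.hstack([cv2.resize(c["img"][p[1]-50:p[1]+70,p[0]-50:p[0]+50],(400,480)),cv2.resize(t["img"][q[1]-50:q[1]+70,q[0]-30:q[0]+70],(400,480))])[:,:,::-1])
cv2.imwrite("pics/dish.png",c["img"][:,:,::-1])
E
```

```text
t 11.72 pos [0.5335 0.2182 0.199 ] yaw 6.8 tilt -1.0 F [ 0.3 -0.7 -2.5] q [-46, 23, 25, 101, -11, 59, -10] op 0.0545 
 shift [0.06 3.9  0.08] turn 0.001
[250.73278906 160.47082504] [197.2999009  215.46991773]
crop org [200 110] [127 165]
```

View pics/hov2.png

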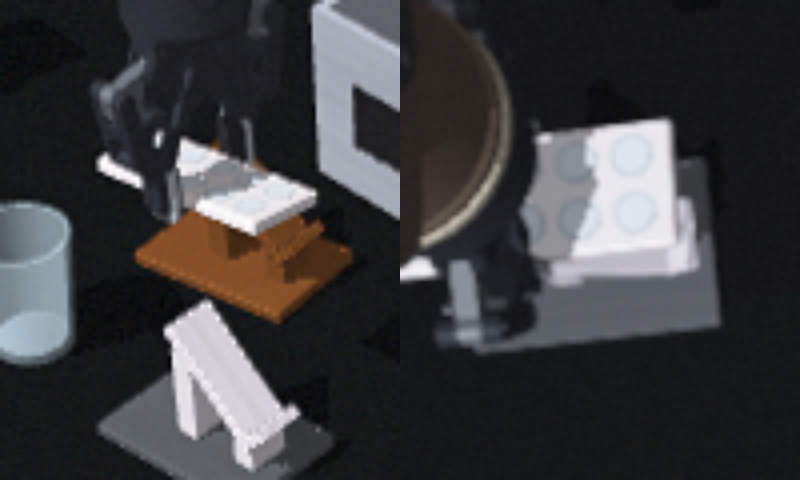

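```bash
cat >> h.py <<'E'
def tri(c,a,t,b):
    M=lambda k:k["K"]@np.c_[k["R"],np.ravel(k["tvec"])]
    X=cv2.triangulatePoints(M(c),M(t),np.array(a,float).reshape(2,1),np.array(b,float).reshape(2,1)); return (X[:3]/X[3]).ravel()
E
python3 - <<'E'
from h import *
c=cam("side");t=cam("top"); e=np.array([-.117,.993,0]);f=np.array([.993,.117,0]);P=np.array(sense()["ee_pos"]);O=np.array([.533,.228,.085])
for a,b in(((263.7,165),(236.2,226.2)),((278.7,157.5),(235,194.5))):
    X=tri(c,a,t,b); d=X-P; print(np.round(X,4),"along",round(d@e,4),"across",round(d@f,4),"dz",round(d[2],4),"rest y", round((X-O)@f,4))
X=cast(c,(200+99/4,110+160/4),P[2]+.005)[0];print("upper left corner",np.round(X,4),(X-P)@e,(X-P)@f)
E
```

```text
[0.5125 0.1419 0.2345] along -0.0714 across -0.0301 dz 0.0354 rest y -0.0304
[0.5651 0.1478 0.2266] along -0.0716 across 0.0227 dz 0.0275 rest y 0.0225
upper left corner [0.5126 0.289  0.2041] 0.07468674940827125 -0.012810365144112056
```

Request:
arm_command([
  [0.05,4,0.1,0,5.0],
  [0.05,8,0.18,0,5.0],
  [0.05,9.9,0.18,0,5.0],
  [0.05,10.4,0.15,0,5.0],
  [0.05,10.8,0.1,0,5.0],
  [0.05,11.2,0.08,0,5.0],
  [0.05,11.5,0.08,0,5.0],
  [0.05,11.8,0.13,0,5.0],
  [0.05,12.1,0.22,0,5.0],
  [0.05,12.3,0.33,0,5.0],
  [0.05,12.5,0.44,0,5.0],
  [0.05,12.5,0.44,0,5.0],
])

```text
time: 13.42
ee_pos: [0.5351, 0.2203, 0.0753]
orientation: [[0.993, 0.002, -0.114], [0.114, -0.001, 0.993], [0.002, -1.0, -0.001]]
ft_force: [-1.8, -6.8, 5.7]
opening: 0.0548
```

```bash
python3 - <<'E'
from h import *
go(.534,.219,.16,6.7)
c=cam("side");t=cam("top");P=np.array(sense()["ee_pos"])
cv2.imwrite("pics/till.png",np.hstack([cv2.resize(c["img"][140:260,200:300],(400,480)),cv2.resize(t["img"][170:290,165:265],(400,480))])[:,:,::-1])
E
```

```text
t 13.43 pos [0.5351 0.2203 0.0753] yaw 6.6 tilt -1.0 F [-1.8 -6.8  5.7] q [-43, 32, 22, 108, -16, 44, -6] op 0.0548 
 shift [-0.11 -8.47 -0.13] turn -0.002
```

View pics/till.png

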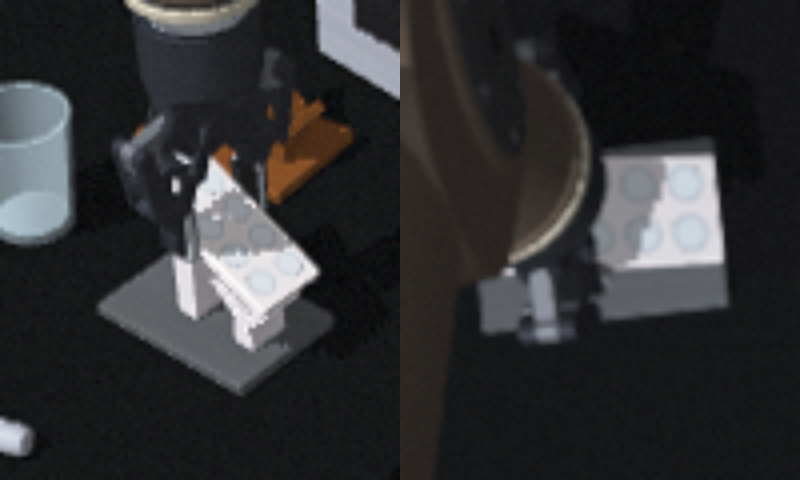

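```bash
python3 - <<'E'
from h import *
c=cam("side");t=cam("top"); e=np.array([-.117,.993,0]);f=np.array([.993,.117,0]);O=np.array([.533,.228,.085])
a,n=(e+[0,0,1])/2**.5,(np.array([0,0,1])-e)/2**.5
for p,b in(((265.5,218.7),(245,236)),((280,207.5),(243.7,208))):
    X=tri(c,p,t,b); print(np.round(X,4),"board xyz",np.round([(X-O)@a,(X-O)@f,(X-O)@n],4))
E
```

```text
[0.5133 0.1522 0.067 ] board xyz [-0.0643 -0.0284  0.0389]
[0.5675 0.1569 0.0687] board xyz [-0.0642  0.026   0.0413]
```

The plate now leans about 25°, pressing on the board's upper edge with 9 N. Its lower end is about 4 mm too far downslope and would catch the stop. I tilt it a bit more, slide it upslope 8 mm, then press it flat.

Request:
arm_command([
  [0,0.15,0.15,0,5.0],
  [0,0.28,0.28,0,5.0],
  [0,0.28,0.28,0,5.0],
  [0,0.12,0.5,0,5.0],
  [0,-0.04,0.72,0,5.0],
  [0,-0.19,0.94,0,5.0],
  [0,-0.15,1.0,0,5.0],
  [0,-0.06,1.08,0,5.0],
  [0,0.04,1.17,0,5.0],
  [0,0.14,1.27,0,5.0],
  [0,0.14,1.27,0,5.0],
])

```text
time: 15.0
ee_pos: [0.5345, 0.231, 0.0751]
orientation: [[0.994, 0.003, -0.112], [0.112, -0.002, 0.994], [0.003, -1.0, -0.002]]
ft_force: [-3.9, -13.6, 17.9]
opening: 0.0539
```

```bash
python3 - <<'E'
from h import *
go(.534,.219,.16,6.7)
c=cam("side");t=cam("top");P=np.array(sense()["ee_pos"])
cv2.imwrite("pics/till2.png",np.hstack([cv2.resize(c["img"][160:250,215:290],(500,600)),cv2.resize(t["img"][195:255,215:245],(300,600))])[:,:,::-1])
E
```

```text
t 15.0 pos [0.5345 0.231  0.0751] yaw 6.5 tilt -1.0 F [ -3.9 -13.6  17.9] q [-44, 32, 22, 107, -16, 44, -7] op 0.0539 
 shift [-0.17 -8.49 -1.2 ] turn -0.004
```

View pics/till2.png

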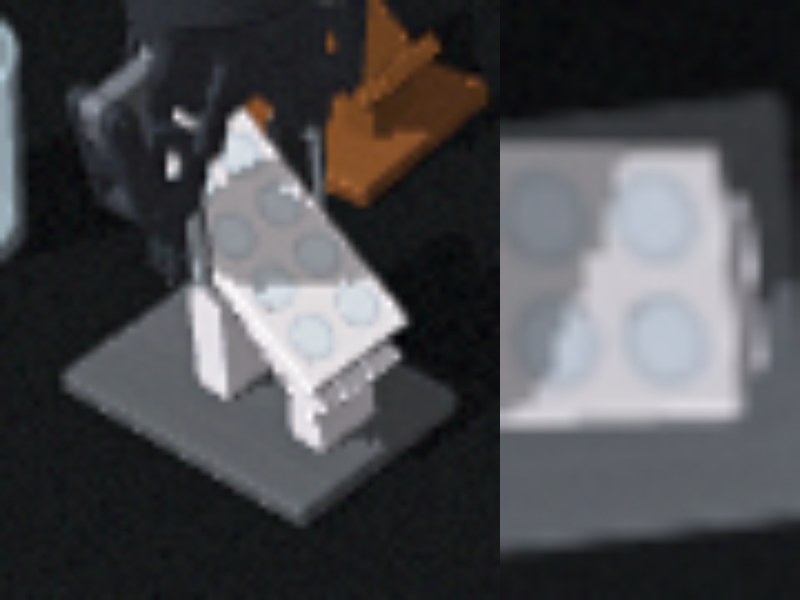

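```bash
cat >> h.py <<'E'
e=np.array([-.117,.993,0]);f=np.array([.993,.117,0]);O=np.array([.533,.228,.085]);a,n=(e+[0,0,1])/2**.5,(np.array([0,0,1])-e)/2**.5
def brd(X): return np.round(np.array([(X-O)@a,(X-O)@f,(X-O)@n])*1000,1)
E
python3 - <<'E'
from h import *
c=cam("side");t=cam("top")
for p,b in(((261.2,218.8),(239.3,236.8)),((275.75,208.3),(237,209))):print(brd(tri(c,p,t,b)))
print("tcp",brd(np.array(sense()["ee_pos"])))
for k in (-.018,.018):
  for s,z in((-.065,.014),(-.060,.009)): X=O+s*a+z*n+k*f; print(s,z,k,"side",proj(c,X)[0].round(1),"top",proj(t,X)[0].round(1))
E
```

```text
[-59.9 -28.8  24.3]
[-61.3  27.   22.2]
tcp [-5.1  1.9 -8.9]
-0.065 0.014 -0.018 side [263.1 219.3] top [238.1 232. ]
-0.06 0.009 -0.018 side [261.1 218.1] top [234.6 232.3]
-0.065 0.014 0.018 side [272.7 212.1] top [236.4 214.4]
-0.06 0.009 0.018 side [270.7 211. ] top [232.9 214.8]
```

Request:
arm_command([
  [0,-0.3,0.03,0,5.0],
  [0,-0.64,0.07,0,5.0],
  [0,-0.5,0.21,0,5.0],
  [0,-0.35,0.35,0,5.0],
  [0,-0.14,0.57,0,5.0],
  [0,0.0,0.71,0,5.0],
  [0,0.0,0.71,0,5.0],
])

```text
time: 16.08
ee_pos: [0.533, 0.2383, 0.0764]
orientation: [[0.994, 0.002, -0.113], [0.113, -0.002, 0.994], [0.002, -1.0, -0.002]]
ft_force: [-12.2, -19.1, 45.5]
opening: 0.0544
```

```bash
python3 - <<'E'
from h import *
go(.534,.219,.16,6.7)
c=cam("side");t=cam("top");print("tcp",brd(np.array(sense()["ee_pos"])))
cv2.imwrite("pics/till3.png",np.hstack([cv2.resize(c["img"][160:250,215:290],(500,600)),cv2.resize(t["img"][195:255,215:245],(300,600))])[:,:,::-1])
# crude auto-corner: bright plate contour in top, lower end
m=(t["img"].min(2)>150).astype(np.uint8); m[:,:215]=0;m[:,250:]=0;m[:195]=0;m[255:]=0
print("top cols/rows",[np.where(m[r])[0].max() for r in (210,216,222,228,234) if m[r].any()])
E
```

```text
t 16.07 pos [0.533  0.2383 0.0764] yaw 6.5 tilt -1.0 F [-12.2 -19.1  45.5] q [-45, 32, 22, 107, -16, 44, -8] op 0.0544 
 shift [-0.11 -8.36 -1.95] turn -0.003
tcp [  1.1   1.2 -13.4]
top cols/rows [np.int64(231), np.int64(238), np.int64(240), np.int64(240), np.int64(234)]
```

View pics/till3.png

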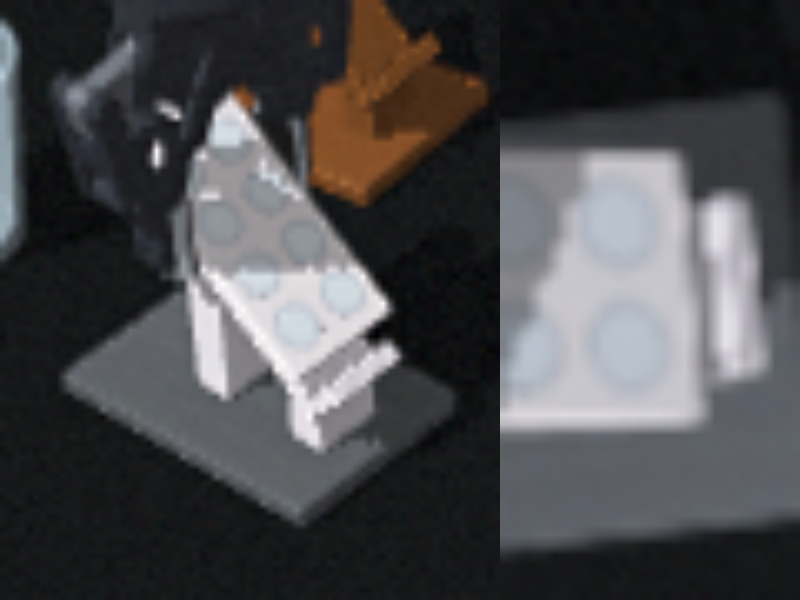

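```bash
python3 - <<'E'
from h import *
c=cam("side");t=cam("top")
for p,b in(((259.55,218.5),(235.8,237.5)),((273.8,206.2),(233.3,210))):print(brd(tri(c,p,t,b)))
# stop end-face top, as seen: side ~ (345..400,345)  top (705..755,190..380)
for p,b in (((215+395*.15,160+350*.15),(215+24,195+19.2)),((215+315*.15,160+408*.15),(215+25.3,195+37.8))): print("stop",brd(tri(c,p,t,b)))
E
```

```text
[-57.1 -28.5  17.2]
[-53.8  25.8  21. ]
stop [-67.6  17.5  19.4]
stop [-68.4 -21.6  13.8]
```

Last view: the plate leans within about 6° of the slope and its lower end is clear upslope of the stop. It's centred within 1 mm of the stop, but the push has reached 50 N. The lower end can now pass in front of the stop, so I unload, slide down, and press with the longer lever.

Request:
arm_command([
  [0,-0.21,-0.21,0,5.0],
  [0,-0.07,-0.35,0,5.0],
  [0,0.07,-0.49,0,5.0],
  [0,0.21,-0.63,0,5.0],
  [0,0.35,-0.78,0,5.0],
  [0,0.45,-0.68,0,5.0],
  [0,0.5,-0.63,0,5.0],
  [0,0.5,-0.63,0,5.0],
])

```text
time: 17.27
ee_pos: [0.5358, 0.2344, 0.0718]
orientation: [[0.993, 0.006, -0.114], [0.114, 0.001, 0.993], [0.006, -1.0, 0.001]]
ft_force: [-6.3, -12.1, 39.9]
opening: 0.0544
```

```bash
cat >> h.py <<'E'
def board_force():
    F=np.array(sense()["ft_force"]); print("F board a,f,n",np.round([F@a,F@f,F@n],1))
def endline(lo=215,hi=255):
    "lower-end edge of plate in top view: last bright col in rows outside the 36 mm stop"
    t=cam("top"); m=t["img"].min(2)>150
    return [(r,int(np.where(m[r,lo:hi])[0].max())+lo if m[r,lo:hi].any() else None) for r in (211,213,230,233,235,237)]
E
python3 - <<'E'
from h import *
go(.534,.219,.16,6.7);print("tcp",brd(np.array(sense()["ee_pos"])));board_force();print(endline())
c=cam("side");np.save("side_a.npy",c["img"])
print("seat pred top", *[proj(cam("top"),O-.065*a+.009*n+k*f)[0].round(1) for k in(-.0275,.0275)],"side",*[proj(c,O-.065*a+.009*n+k*f)[0].round(1) for k in(-.0275,.0275)])
E
```

```text
t 17.27 pos [0.5358 0.2344 0.0718] yaw 6.6 tilt -1.0 F [ -6.3 -12.1  39.9] q [-44, 32, 22, 107, -16, 43, -7] op 0.0544 
 shift [-0.3  -8.82 -1.5 ] turn -0.002
tcp [ -5.1   3.5 -13.6]
F board a,f,n [20.3 -7.7 36.2]
[(211, 234), (213, 234), (230, 241), (233, 236), (235, 236), (237, None)]
seat pred top [237.1 237. ] [234.5 210.3] side [259.6 221.7] [274.3 210.7]
```

```bash
python3 - <<'E'
from h import *
im=np.load("side_a.npy").min(2)
print("cols 256-280")
for r in range(198,226): print(r,' '.join(f"{v:3d}" for v in im[r,252:282]))
E
```

```text
cols 256-280
198 146 152 150 149 151 150 152 136 142 146 147 144 144 134 154 158 102  25  22  18  22  21  23  25  23  26   5  10  13  13
199 150 148 139 137 143 150 152 144 135 143 143 143 142 135 152 153 171  75  18  20  20  23  25  20  18  15  11  15  10  15
200 143 125 135 141 135 136 149 153 143 139 136 143 135 145 150 151 153 131  46  15  21  24  20  13   5  13  11  17   5  14
201 132 138 142 144 142 136 136 150 150 146 136 140 139 149 149 146 146 152 122  40  16  20  15  13  17  12  15   7  11   9
202 131 157 159 157 160 159 145 149 167 168 146 164 169 161 153 150 149 154 204 138  26   7  15  12  20  12  16  14  16  14
203 157 201 211 214 212 213 196 174 221 222 170 218 223 185 199 213 210 196 211 242  78   8   4  10  11  13  18  10  12   6
204 220 196 204 206 206 204 188 220 217 218 217 219 212 153 208 209 208 207 194 221 154  34   5  11  15  13   9  14  19  19
205 222 207 193 192 201 193 205 218 216 218 217 219 211 193 207 207 208 208 195 202 226 149  34   7   8  14  16  14  12  18
206 234 218 212 180 206 205 216 214 211 213 217 218 218 195 205 208 208 209 199 204 220 250 130
[... 1684 characters left out ...]
 158 168 213 234 111 122 126 128 134  63  52  54  53  56  54  52  51  54  58  58
221  93  91  92  93  95  87 160 225 224 238 209 236 125 121 125 126 128 128 129  71  54  55  54  52  52  55  51  53  59  51
222  92  94  91  92  93  88 156 226 222 255 131 118 123 125 126 129 131 126  88  52  51  57  55  54  54  54  56  55  51  49
223  94  92  95  95  91  88 149 227 221 225 158 122 122 126 129 127 123  85  51  56  49  51  51  55  58  60  53  48  53  21
224  93  94  93  93  94  87 115 224 226 226 231 131 125 129 122 103  69  47  50  53  54  51  55  52  58  50  50  32   6  15
225  97  96  92  92  95  89  88 174 211 228 230 136 127 124  87  62  62  67  53  67  53  54  55  56  57  47  26  12  13  11
```

```bash
python3 - <<'E'
from h import *
c=cam("side");t=cam("top")
for p,b in(((260.3,218.6),(237,236.8)),((274.6,207.6),(234.8,210))):print(brd(tri(c,p,t,b)))
im=t["img"].min(2)
for r in range(206,240): print(r,' '.join(f"{v:3d}" for v in im[r,228:246]))
E
```

```text
[-58.5 -27.7  19.1]
[-57.9  26.   20.2]
206  47  49  51  54  55  56  55  56  55  57  55  57  58  56  53  39  17  14
207  57  55  56  56  54  56  55  55  56  56  56  57  57  56  52  42  20  13
208  64  63  64  61  56  56  56  55  58  55  56  56  54  55  55  45  20  14
209 154 153 153 152 150 149 119  62  54  56  57  56  56  57  55  43  17  12
210 194 193 192 192 192 190 153  66  56  58  57  56  56  54  54  42  19  17
211 181 186 190 192 192 192 158  79  56  58  56  57  56  57  55  45  25  12
212 176 176 180 186 191 193 166  99  54  55  55  55  57  55  55  45  23  14
213 181 181 173 176 188 192 172 114  53  55  56  55  55  57  55  46  26  16
214 183 183 182 175 182 193 183 139 114 133 109  89  55  55  55  50  32  13
215 182 184 184 178 178 189 192 162 166 193 163 132  70  55  56  50  35  17
216 183 183 183 178 178 190 196 176 186 216 181 149  80  58  56  53  37  19
217 185 183 183 176 177 190 199 176 189 219 181 155  91  56  58  54  40  17
218 183 184 180 172 178 192 199 175 184 217 181 163 110  56  55  53  41  22
219 175 177 171 171 185 194 197 171 181 211 176 169 125  55  59  53  41 
[... 823 characters left out ...]
  91  91  88  67
231 176 178 179 176 174 182 193 194 163 181 213 183 181 146  93  91  91  70
232 177 172 173 172 180 191 195 193 168 163 182 154 141 110  93  93  92  70
233 192 185 186 186 191 194 194 195 172 129 108  97  93  93  95  94  92  75
234 193 193 194 194 194 194 195 196 179 132  92  93  93  91  93  92  93  76
235 206 205 204 203 203 204 203 192 155 110  91  92  90  92  92  92  94  79
236 166 164 164 161 161 161 160 147 110  88  92  91  91  91  93  93  94  81
237  90  91  90  89  90  91  91  92  93  92  90  92  92  93  94  93  95  86
238  89  91  91  90  93  94  92  92  93  93  95  94  94  93  94  94  96  86
239  92  95  92  94  94  95  95  95  93  94  94  95  95  94  93  94  94  88
```

```bash
python3 - <<'E'
from h import *
c=cam("side"); im=c["img"].min(2).astype(float)
# right silhouette edge of plate, subpixel at level 90, rows 180..206
pts=[]
for r in range(178,207):
    row=im[r,255-10:282]; k=np.where(row>90)[0]
    if len(k): j=k.max(); pts.append((245+j+(row[j]-90)/(row[j]-row[j+1]),r) if j+1<len(row) else (0,r))
print(np.round([p[0] for p in pts],1))
P=np.array([p for p in pts if p[1]>=197]); print("dx/dy low",np.polyfit(P[:,1],P[:,0],1)[0])
for th in (30,35,38,40,42,45,48):
    T=np.radians(th); d=e*np.cos(T)+np.array([0,0,np.sin(T)])
    B=O-.065*a+.009*n+.0275*f; q=proj(c,B),proj(c,B+.03*d); v=(q[0]-q[1])[0]; print(th,round(v[0]/v[1],3))
E
```

```text
[253.9 254.6 261.5 261.5 261.4 257.2 258.1 258.7 259.3 262.2 262.2 262.3
 262.6 263.2 263.7 264.3 265.2 266.  266.7 267.3 268.2 268.8 269.5 270.4
 271.4 271.9 272.5 273.5 274.4]
dx/dy low 0.7745421446855462
30 0.913
35 0.828
38 0.78
40 0.75
42 0.72
45 0.677
48 0.636
```

The long edge's slope in the side image gives a tilt of about 38.5°. The lower end touches the stop (20 N along the slope), and the plate is now sliding in the pads instead of turning. It rests on the board's edge and the stop, so I ease the load and loosen the pads very slightly to let it settle the last few mm.

Request:
arm_command([
  [0,-0.3,-0.1,0,5.0],
  [0,-0.6,-0.2,0,5.0],
  [0,-0.6,-0.2,0,5.0],
])

```text
time: 18.0
ee_pos: [0.5322, 0.2346, 0.0733]
orientation: [[0.993, -0.001, -0.118], [0.118, 0.0, 0.993], [-0.001, -1.0, 0.0]]
ft_force: [-0.5, -0.2, -1.8]
opening: 0.0545
```

```bash
cat >> h.py <<'E'
def tilt():
    c=cam("side"); im=c["img"].min(2).astype(float); P=[]
    for r in range(197,225):
        row=im[r,245:290]; k=np.where(row>90)[0]
        if len(k): j=k.max(); P.append((245+j+(row[j]-90)/(row[j]-row[j+1]),r))
    P=np.array(P); print("edge",np.round(P[:20,0],1))
    m=P[:9]; print("dx/dy",np.polyfit(m[:,1],m[:,0],1)[0].round(3),"(45deg=.677,38=.78)")
E
python3 -c "
from h import *
go(.534,.219,.16,6.7);print('tcp',brd(np.array(sense()['ee_pos'])));board_force();print(endline());tilt()"
```

```text
t 18.0 pos [0.5322 0.2346 0.0733] yaw 6.7 tilt -1.0 F [-0.5 -0.2 -1.8] q [-44, 32, 21, 107, -16, 44, -7] op 0.0545 
 shift [-0.01 -8.67 -1.57] turn 0.001
tcp [ -3.6  -0.  -13. ]
F board a,f,n [-1.4 -0.5 -1.2]
[(211, 233), (213, 234), (230, 241), (233, 236), (235, 236), (237, 236)]
edge [266.2 266.8 267.5 268.2 269.1 269.8 270.6 271.5 272.4 272.9 273.6 273.8
 272.8 271.5 273.3 274.2 274.7 273.9 272.6 271.2]
dx/dy 0.776 (45deg=.677,38=.78)
```

Request:
arm_command([
  [0,0.15,0,0,5.0],
  [0,0.15,0,0,5.4],
  [0,0.15,0,0,5.43],
  [0,0.15,0,0,5.46],
  [0,0.15,0,0,5.48],
  [0,0.15,0,0,5.5],
  [0,0.15,0,0,5.5],
])

```text
time: 18.98
ee_pos: [0.5326, 0.2344, 0.0717]
orientation: [[0.993, 0.0, -0.117], [0.117, 0.0, 0.993], [0.0, -1.0, 0.0]]
ft_force: [0.8, 0.7, -0.1]
opening: 0.0549
```

```bash
python3 -c "
from h import *
go(.534,.219,.16,6.7);print('tcp',brd(np.array(sense()['ee_pos'])));board_force();print(endline());tilt()"
```

```text
t 18.98 pos [0.5326 0.2344 0.0717] yaw 6.7 tilt -1.0 F [ 0.8  0.7 -0.1] q [-44, 32, 21, 107, -16, 44, -7] op 0.0549 
 shift [-0.04 -8.83 -1.54] turn 0.0
tcp [ -4.9   0.4 -13.9]
F board a,f,n [ 0.4  0.8 -0.5]
[(211, 228), (213, 234), (230, 241), (233, 236), (235, 236), (237, 235)]
edge [265.3 266.2 266.7 267.3 268.2 268.8 269.6 270.5 271.1 271.7 272.5 273.1
 273.6 273.2 273.3 274.2 274.7 273.9 272.6 271.3]
dx/dy 0.725 (45deg=.677,38=.78)
```

Request:
arm_command([
  [0,0,0,0,5.51],
  [0,0,0,0,5.52],
  [0,0,0,0,5.54],
  [0,0,0,0,5.56],
])

```text
time: 19.58
ee_pos: [0.5326, 0.234, 0.0719]
orientation: [[0.993, 0.0, -0.117], [0.117, 0.0, 0.993], [0.0, -1.0, 0.0]]
ft_force: [-0.5, -0.0, 0.2]
opening: 0.0555
```

```bash
python3 -c "
from h import *
go(.534,.219,.16,6.7);print('tcp',brd(np.array(sense()['ee_pos'])));board_force();print(endline());tilt()
t=cam('top')['img'].min(2)
for r in (211,218,222,228,234): print(t[r,228:246])"
```

```text
t 19.57 pos [0.5326 0.234  0.0719] yaw 6.7 tilt -1.0 F [-0.5 -0.   0.2] q [-44, 32, 21, 107, -16, 44, -7] op 0.0555 
 shift [-0.04 -8.81 -1.51] turn 0.0
tcp [ -5.    0.3 -13.5]
F board a,f,n [ 0.2 -0.5  0.1]
[(211, 228), (213, 234), (230, 241), (233, 236), (235, 236), (237, 235)]
edge [265.3 266.2 266.7 267.3 268.2 268.8 269.6 270.5 271.1 271.7 272.5 273.1
 273.6 273.2 273.3 274.2 274.7 273.9 272.6 271.2]
dx/dy 0.722 (45deg=.677,38=.78)
[150 150 147 147 144 149 125  56  56  54  56  54  57  54  55  45  21  12]
[175 175 175 171 172 181 174 190 226 218 181 163 111  55  58  53  42  20]
[171 172 174 182 183 184 192 203 206 197 178 187 152  55  56  55  43  23]
[177 176 175 174 168 176 185 185 200 226 216 177 165 128  94  96  88  61]
[170 163 167 166 173 183 186 186 153  91  93  91  93  92  93  92  94  75]
```

It settled: further opening changed nothing. I open fully, rise clear and measure the seated plate.

Request:
arm_command([
  [0,0,0,0,6.0],
  [0,0,0,0,7.0],
  [0,0,0,0,8.0],
  [0,0,0,0,8.3],
  [0,-3,0,0,8.3],
  [0,-8,0,0,8.3],
  [0,-14,2,0,8.3],
  [0,-18,8,0,8.3],
  [0,-18,14,0,8.3],
  [0,-18,14,0,8.3],
])

```text
time: 20.98
ee_pos: [0.5139, 0.3793, 0.2519]
orientation: [[0.992, -0.001, -0.125], [0.125, 0.003, 0.992], [-0.0, -1.0, 0.003]]
ft_force: [0.1, 0.0, -0.3]
opening: 0.0828
```

```bash
python3 - <<'E'
from h import *
go(.534,.219,.16,6.7)
t=cam("top");c=cam("side")
for nm,k,w in(("top",t,(178,200,245,245)),("side",c,(225,155,285,228))):
    m=np.zeros((480,640),np.uint8); m[w[1]:w[3],w[0]:w[2]]=k["img"][w[1]:w[3],w[0]:w[2]].min(2)>125
    q=max(cv2.findContours(m,cv2.RETR_EXTERNAL,cv2.CHAIN_APPROX_NONE)[0],key=cv2.contourArea)
    print(nm,cv2.boundingRect(q),"approx",cv2.approxPolyDP(q,2.0,True)[:,0].tolist())
    for s in(-.065,.065): print("  pred",s,[proj(k,O+s*a+.009*n+v*f)[0].round(1).tolist() for v in(-.0275,.0275)])
E
```

```text
t 20.98 pos [0.5139 0.3793 0.2519] yaw 7.2 tilt -1.0 F [ 0.1  0.  -0.3] q [-57, 26, 24, 88, -12, 68, -24] op 0.0828 
 shift [  0.     9.14 -16.19] turn 0.008
top (178, 210, 64, 29) approx [[178, 210], [178, 238], [235, 238], [236, 233], [241, 231], [239, 215], [235, 215], [234, 211]]
  pred -0.065 [[237.1, 237.0], [234.5, 210.3]]
  pred 0.065 [[179.2, 237.7], [176.6, 208.3]]
side (230, 167, 45, 61) approx [[245, 167], [230, 179], [243, 198], [245, 217], [249, 219], [251, 211], [263, 227], [270, 221], [273, 209]]
  pred -0.065 [[259.6, 221.7], [274.3, 210.7]]
  pred 0.065 [[230.0, 178.4], [245.5, 168.2]]
```

Seated: the corners match the predicted seat within about 1 px, and the sideways offset is about 1.5 mm. Next I grip the raised upper end.

```bash
python3 -c "
from h import *
go(.529,.2543,.107,6.7)"
```

```text
t 21.07 pos [0.5156 0.3741 0.2514] yaw 6.8 tilt -1.0 F [ 0.  -1.4  0.5] q [-57, 26, 25, 88, -11, 68, -24] op 0.0829 
 shift [ -0.09  14.44 -12.05] turn 0.002
```

Request:
arm_command([
  [-0.1,0,-6,0,8.3],
  [-0.1,0,-11,0,8.3],
  [-0.1,2,-12,0,8.3],
  [-0.1,7,-12,0,8.3],
  [-0.1,11,-12,0,8.3],
  [-0.1,13.5,-12,0,8.3],
  [-0.1,14.4,-12,0,8.3],
  [-0.1,14.4,-12,0,8.3],
  [-0.1,14.4,-12,0,7.0],
  [-0.1,14.4,-12,0,6.0],
  [-0.1,14.4,-12,0,5.0],
  [-0.1,14.4,-12,0,5.0],
  [-0.1,14.4,-12,0,5.0],
  [-0.1,14.4,-12,0,5.0],
], squeeze=20)

```text
time: 22.82
ee_pos: [0.5298, 0.254, 0.1089]
orientation: [[0.993, 0.001, -0.117], [0.117, 0.001, 0.993], [0.001, -1.0, 0.001]]
ft_force: [-1.9, -1.0, 6.2]
opening: 0.0542
```

```bash
python3 -c "
from h import *
go(.529,.2543,.107,6.7);print(brd(np.array(sense()['ee_pos'])));board_force();tilt()"
```

```text
t 22.82 pos [0.5298 0.254  0.1089] yaw 6.7 tilt -1.0 F [-1.9 -1.   6.2] q [-47, 30, 23, 105, -15, 48, -10] op 0.0542 
 shift [-0.08  0.19  0.04] turn 0.0
[35.4 -0.1 -1.6]
F board a,f,n [ 3.8 -2.   4.9]
edge [265.6 266.5 266.9 267.6 268.5 269.1 269.7 270.5 271.1 271.7 272.5 273.3
 273.7 273.2 273.3 274.2 274.7 273.9 272.6 271.2]
dx/dy 0.688 (45deg=.677,38=.78)
```

Request:
arm_command([
  [0,0.18,-0.18,0,5.0],
  [0,-0.1,-0.5,0,5.0],
  [0,-0.42,-0.88,0,5.0],
  [0,-0.94,-1.62,0,5.0],
  [0,-1.39,-2.41,0,5.0],
  [0,-1.39,-2.41,0,5.0],
])

```text
time: 23.62
ee_pos: [0.5328, 0.2319, 0.1234]
orientation: [[0.993, 0.002, -0.118], [0.118, 0.004, 0.993], [0.003, -1.0, 0.003]]
ft_force: [-1.3, 6.0, 6.0]
opening: 0.0545
```

```bash
python3 - <<'E'
from h import *
go(.529,.2543,.107,6.7);print(brd(np.array(sense()['ee_pos'])));board_force()
c=cam("side");im=c["img"].min(2).astype(float)
for r in range(176,218,3):
    k=np.where(im[r,235:295]>90)[0]; print(r,235+k.min() if len(k) else None,235+k.max() if len(k) else None,end=' | ')
P=O-.065*a+.0275*f
for th in(45,55,60,65): 
    T=np.radians(th);d=e*np.cos(T)+np.array([0,0,np.sin(T)]);m=np.array([0,0,np.cos(T)])-e*np.sin(T)
    print(th,[proj(c,P+s*d+.009*m)[0].round(1).tolist() for s in(0,.06)])
E
```

```text
t 23.62 pos [0.5328 0.2319 0.1234] yaw 6.7 tilt -1.0 F [-1.3  6.   6. ] q [-45, 28, 23, 105, -15, 49, -8] op 0.0545 
 shift [-0.12  1.65  2.27] turn 0.001
[29.9  0.2 24.4]
F board a,f,n [ 8.6 -0.6 -0. ]
176 244 257 | 179 241 258 | 182 241 260 | 185 242 261 | 188 241 263 | 191 241 264 | 194 241 266 | 197 243 267 | 200 243 269 | 203 243 270 | 206 239 272 | 209 235 273 | 212 235 274 | 215 235 272 | 45 [[274.3, 210.7], [261.1, 191.3]]
55 [[274.6, 211.3], [263.6, 190.9]]
60 [[274.7, 211.5], [264.9, 191.0]]
65 [[274.8, 211.8], [266.3, 191.2]]
```

The pivot works: the slope of the edge gives about 57°, with 8.6 N purely from the stop. I continue the arc.

Request:
arm_command([
  [0,-0.39,-0.84,0,5.0],
  [0,-0.7,-1.69,0,5.0],
  [0,-0.94,-2.56,0,5.0],
  [0,-1.1,-3.46,0,5.0],
  [0,-1.18,-4.38,0,5.0],
  [0,-1.18,-5.29,0,5.0],
  [0,-1.14,-5.85,0,5.0],
  [0,-1.14,-5.85,0,5.0],
])

```text
time: 24.68
ee_pos: [0.5402, 0.1724, 0.1347]
orientation: [[0.993, 0.003, -0.117], [0.117, 0.002, 0.993], [0.003, -1.0, 0.002]]
ft_force: [-0.5, 1.5, 6.5]
opening: 0.0543
```

```bash
cat >> h.py <<'E'
def upright(r0,r1,x0,x1,lv=90):
    c=cam("side"); im=c["img"].min(2).astype(float); P=[]
    for r in range(r0,r1):
        k=np.where(im[r,x0:x1]>lv)[0]
        if len(k): j=x0+k.max(); P.append((j+(im[r,j]-lv)/(im[r,j]-im[r,j+1]),r,x0+k.min()))
    return np.array(P),c
E
python3 - <<'E'
from h import *
go(.529,.2543,.107,6.7);print(brd(np.array(sense()['ee_pos'])));board_force()
P,c=upright(160,216,240,300)
print([(int(r),round(x,1),int(l)) for x,r,l in P][::2])
P0=O-.065*a+.0275*f
for th in(75,80,85,90,95): 
    T=np.radians(th);d=e*np.cos(T)+np.array([0,0,np.sin(T)]);m=np.array([0,0,np.cos(T)])-e*np.sin(T)
    for w in(0,.009):
        q=[proj(c,P0+s*d+w*m)[0] for s in(.01,.08)]; print(th,w,q[0].round(1),q[1].round(1),"dx/dy",round((q[0]-q[1])[0]/(q[0]-q[1])[1],3))
E
```

```text
t 24.68 pos [0.5402 0.1724 0.1347] yaw 6.7 tilt -1.0 F [-0.5  1.5  6.5] q [-41, 26, 24, 107, -14, 50, -3] op 0.0543 
 shift [-0.16  2.78  8.26] turn -0.0
[-4.5  0.6 74.8]
F board a,f,n [ 5.7 -0.4  3.5]
[(160, np.float64(223.0), 248), (162, np.float64(314.4), 246), (164, np.float64(298.3), 243), (166, np.float64(271.3), 243), (168, np.float64(269.9), 266), (170, np.float64(278.1), 265), (172, np.float64(278.3), 265), (174, np.float64(278.3), 262), (176, np.float64(278.4), 256), (178, np.float64(278.3), 262), (180, np.float64(278.5), 261), (182, np.float64(271.4), 260), (184, np.float64(271.6), 259), (186, np.float64(271.5), 249), (188, np.float64(271.5), 246), (190, np.float64(271.8), 243), (192, np.float64(272.2), 241), (194, np.float64(272.4), 241), (196, np.float64(272.5), 243), (198, np.float64(272.5), 243), (200, np.float64(272.8), 243), (202, np.float64(272.8), 243), (204, np.float64(273.3), 241), (206, np.float64(273.5), 240), (208, np.float64(273.5), 240), (210, np.float64(272.6), 240), (212, np.float64(273.8), 240), (214, np.float64(273.8), 240)]
75 0 [271.6 208.4] [264.9 184.6] dx/dy 0.285
75 0.009 [274.1 209. ] [267.4 185.2] dx/dy 0.283
80 0 [271.9 208.4] [266.8 185.2] dx/dy 0.216
80 0.009 [274.4 209.4] [269.4 186.1] dx/dy 0.214
85 0 [272.1 208.5] [268.9 186. ] dx/dy 0.144
85 0.009 [274.7 209.7] [271.5 187.1] dx/dy 0.141
90 0 [272.4 208.7] [270.9 187. ] dx/dy 0.066
90 0.009 [275.  210.1] [273.6 188.4] dx/dy 0.062
95 0 [272.6 208.8] [273.  188.1] dx/dy -0.02
95 0.009 [275.2 210.5] [275.7 189.8] dx/dy -0.024h.py:40: RuntimeWarning: divide by zero encountered in scalar divide
  if len(k): j=x0+k.max(); P.append((j+(im[r,j]-lv)/(im[r,j]-im[r,j+1]),r,x0+k.min()))
```

Request:
arm_command([
  [0,0,-0.2,0,5.0],
  [0,-1,-0.2,0,5.0],
  [0,-3,-0.2,0,5.0],
  [0,-6,-0.2,0,5.0],
  [0,-9,-0.2,0,5.0],
  [0,-10.5,-0.2,0,5.0],
  [0,-10.5,-0.2,0,5.0],
])

```text
time: 25.6
ee_pos: [0.5395, 0.1698, 0.2389]
orientation: [[0.993, 0.001, -0.117], [0.117, 0.001, 0.993], [0.001, -1.0, 0.001]]
ft_force: [-1.4, -1.1, -1.7]
opening: 0.0544
```

```bash
python3 - <<'E'
from h import *
go(.5493,-.2034,.24,17.2)
c=cam("side");im=c["img"].min(2);p=proj(c,np.array(sense()["ee_pos"]))[0].astype(int);print(p)
m=np.zeros((480,640),np.uint8);m[p[1]-20:p[1]+75,p[0]-40:p[0]+50]=im[p[1]-20:p[1]+75,p[0]-40:p[0]+50]>100
for r in range(p[1]-10,p[1]+70,3):
    k=np.where(m[r])[0]; print(r,(k.min(),k.max(),len(k)) if len(k) else None,end=' ')
E
```

```text
t 25.6 pos [0.5395 0.1698 0.2389] yaw 6.7 tilt -1.0 F [-1.4 -1.1 -1.7] q [-43, 20, 27, 100, -10, 63, -6] op 0.0544 
 shift [ -3.38  -0.14 -37.18] turn -0.183
[264 154]
144 (np.int64(259), np.int64(313), 25) 147 (np.int64(256), np.int64(313), 23) 150 (np.int64(257), np.int64(313), 28) 153 (np.int64(257), np.int64(313), 32) 156 (np.int64(252), np.int64(313), 34) 159 (np.int64(252), np.int64(313), 39) 162 (np.int64(252), np.int64(313), 37) 165 (np.int64(253), np.int64(313), 31) 168 (np.int64(253), np.int64(313), 27) 171 (np.int64(253), np.int64(313), 22) 174 (np.int64(254), np.int64(271), 18) 177 (np.int64(254), np.int64(271), 18) 180 (np.int64(254), np.int64(267), 14) 183 (np.int64(255), np.int64(263), 9) 186 (np.int64(249), np.int64(259), 9) 189 (np.int64(244), np.int64(254), 11) 192 (np.int64(241), np.int64(256), 16) 195 (np.int64(243), np.int64(258), 16) 198 (np.int64(243), np.int64(260), 18) 201 (np.int64(243), np.int64(262), 20) 204 (np.int64(241), np.int64(264), 23) 207 (np.int64(237), np.int64(267), 28) 210 (np.int64(233), np.int64(269), 27) 213 (np.int64(244), np.int64(274), 31) 216 (np.int64(225), np.int64(271), 27) 219 (np.int64(230), np.int64(270), 16) 222 (np.int64(235), np.int64(269), 13)
```

Request:
arm_command([
  [-0.2,0,-2,0,5.0],
  [-0.5,0,-5,-0.03,5.0],
  [-1,0,-9,-0.06,5.0],
  [-1.4,0,-14,-0.09,5.0],
  [-1.8,0,-19,-0.12,5.0],
  [-2.3,0,-24,-0.15,5.0],
  [-2.7,0,-29,-0.183,5.0],
  [-3.1,0,-33,-0.183,5.0],
  [-3.3,0,-36,-0.183,5.0],
  [-3.4,0,-37.2,-0.183,5.0],
  [-3.4,0,-37.2,-0.183,5.0],
  [-3.4,0,-37.2,-0.183,5.0],
])

```text
time: 27.15
ee_pos: [0.5489, -0.2021, 0.2378]
orientation: [[0.955, -0.001, -0.297], [0.297, 0.001, 0.955], [-0.0, -1.0, 0.001]]
ft_force: [0.3, 0.5, -1.1]
opening: 0.0547
```

```bash
python3 - <<'E'
from h import *
go(.5493,-.2034,.24,17.2)
c=cam("side");t=cam("top");P=np.array(sense()["ee_pos"]);p=proj(c,P)[0].astype(int);q=proj(t,P)[0].astype(int);print(p,q)
# rack predicted points
Rc=np.array([.5588,-.2339,0]);x=np.array([-.296,.955,0]);y=np.array([-.955,-.296,0]);z=np.array([0,0,1.])
im=c["img"].copy();jm=t["img"].copy()
for X0 in(32-7.5,32+7.5):
    for Y in(-45,45):
        X=Rc+(x*X0+y*Y+z*60)/1000
        print(X0,Y,proj(c,X)[0].round(1),proj(t,X)[0].round(1))
ox,oy=p[0]-45,p[1]-20
A=cv2.resize(c["img"][oy:oy+120,ox:ox+100],(500,600),interpolation=2);B=cv2.resize(t["img"][180:255,392:442],(300,450),interpolation=2)
out=np.zeros((600,800,3),np.uint8);out[:,:500]=A;out[:450,500:]=B;cv2.imwrite("pics/slot.png",out[:,:,::-1]);print("org",ox,oy,"x5; top org 392,180 x6 at 500,0")
E
```

```text
t 27.15 pos [ 0.5489 -0.2021  0.2378] yaw 17.3 tilt -1.0 F [ 0.3  0.5 -1.1] q [-7, 22, 31, 97, -13, 64, 45] op 0.0547 
 shift [ 0.   -0.22 -0.14] turn 0.001
[389 228] [445 204]
24.5 -45 [394.9 277.4] [420.7 196.2]
24.5 45 [378.3 304.2] [434.7 238.9]
39.5 -45 [388.7 275.1] [413.6 198.4]
39.5 45 [371.9 301.7] [427.5 241.1]
org 344 208 x5; top org 392,180 x6 at 500,0
```

View pics/slot.png

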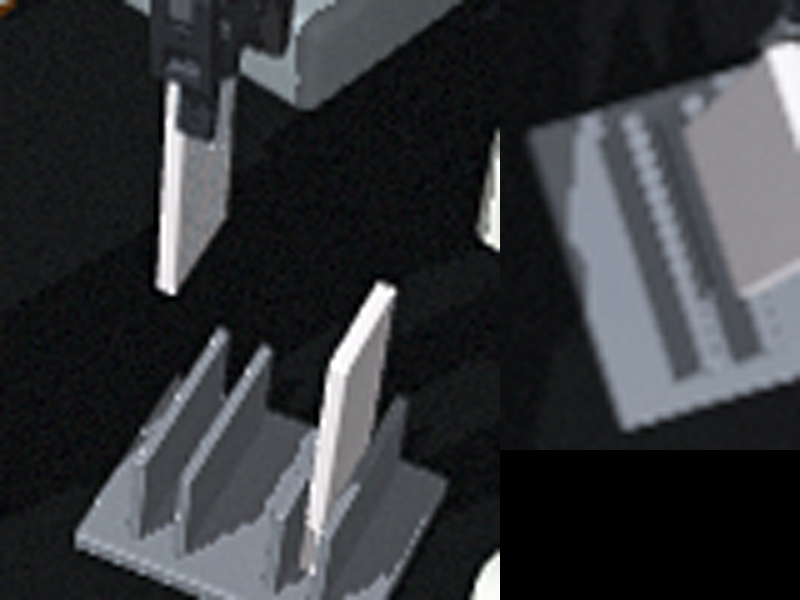

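Last picture: the plate hangs nearly upright over the rack, with its near bottom corner at (377,266). The walls of the empty slot lie within about 1 px of my prediction, with near tops at (372,300) and (381,303). I compute the plate's offset from the slot.

```bash
python3 - <<'E'
from h import *
c=cam("side");P=np.array(sense()["ee_pos"]);xt=np.array([.955,.297,0]);zt=np.array([-.297,.955,0])
def onplane(px,off):
    d=c["R"].T@np.linalg.inv(c["K"])@np.array([*px,1.]); X0=P+off*xt; s=((X0-c["C"])@xt)/(d@xt); return c["C"]+s*d
S=np.array([.5493,-.2034,.010])
for nm,px,off in(("bl",(375.4,265.7),-.0273),("br",(379,267.0),-.0273),("ul",(377.8,224.5),-.0273),("ur",(380.9,225.5),-.0273),("far",(389.5,250.8),.0273),
  ("wallL near top mid",(344+140/5,208+460/5),None),("wallR",(344+185/5,208+476/5),None)):
    if off is None:
        X=cast(c,px,.06)[0]; print(nm,"slot x %.1f y %.1f"%tuple(1000*np.array([(X-S)@zt,(X-S)@-xt]))); continue
    X=onplane(px,off); print(nm,"rel TCP zt %.1f z %.1f"%(1000*(X-P)@zt,1000*(X-P)[2]),"abs z %.1f"%(1000*X[2]),"slot x %.1f"%(1000*(X-S)@zt))
# top view slot: dark strip = slot floor; strip ends at crop px
t=cam("top")
for px in((392+100/6,180+130/6),(392+183/6,180+378/6)): X=cast(t,px,.01)[0];print("top strip",np.round(1000*np.array([(X-S)@zt,(X-S)@-xt]),1))
E
```

```text
bl rel TCP zt 12.7 z -87.6 abs z 150.6 slot x 13.9
br rel TCP zt 4.6 z -87.5 abs z 150.6 slot x 5.7
ul rel TCP zt 15.5 z 24.4 abs z 262.5 slot x 16.7
ur rel TCP zt 9.0 z 24.5 abs z 262.7 slot x 10.1
far rel TCP zt 4.7 z -87.3 abs z 150.8 slot x 5.8
wallL near top mid slot x 9.5 y 40.5
wallR slot x -11.2 y 39.7
top strip [  7.9 -47.1]
top strip [ 7.3 44.6]
```

Plate bottom is 9.8 mm left of the slot's centre with a lean under 2°, so I shift 1.1 cm right and descend to just above the walls.

Request:
arm_command([
  [0,1,-0.5,0,5.0],
  [0,3,-1.1,0,5.0],
  [0,6,-1.1,0,5.0],
  [0,7.8,-1.1,0,5.0],
  [0,8.3,-1.1,0,5.0],
  [0,8.3,-1.1,0,5.0],
])

```text
time: 28.1
ee_pos: [0.5523, -0.2143, 0.1554]
orientation: [[0.955, 0.0, -0.295], [0.295, -0.0, 0.955], [0.0, -1.0, -0.0]]
ft_force: [0.0, 1.0, -2.1]
opening: 0.0543
```

```bash
python3 - <<'E'
from h import *
go(.5493,-.2034,.0972,17.2)
c=cam("side");im=c["img"].min(2)
P=np.array(sense()["ee_pos"]);xt=np.array([.955,.297,0]);zt=np.array([-.297,.955,0]);B=P-[0,0,.0875]-.0273*xt
print("pred bl/br px",proj(c,B+.0127*zt)[0].round(1),proj(c,B+.0046*zt)[0].round(1))
for r in range(286,308,2): print(r,im[r,364:396])
E
```

```text
t 28.1 pos [ 0.5523 -0.2143  0.1554] yaw 17.2 tilt -1.0 F [ 0.   1.  -2.1] q [-4, 28, 29, 102, -16, 55, 49] op 0.0543 
 shift [0.04 5.82 1.13] turn -0.0
pred bl/br px [378.3 294.8] [381.7 296.1]
286 [ 13  16  16  11  16  12  14  13  10  18  10  12  12  59 101 236 227 229
 140 133 119 123 132 111  70  21  51  80  80  72  67  67]
288 [ 18  18  11  17  14   9  15  16   8  17   6  29  77  73 158 231 229 224
 130 113 121 121  93  65  72  73  77  78  68  67  67  67]
290 [ 11  13  12  13  14   6   8   7  13   7  45  75  79 121 191 230 228 218
 130 110 120  78  67  71  76  77  79  64  70  67  66  67]
292 [ 12   8  10  11  19  12  12  18   7  67  78  93 139 133 198 228 228 203
 127 122  64  67  64  77  79  80  64  63  65  68  66  64]
294 [ 14  11  18  13  11   6  10  26  83  71  96 138 140  79 205 221 229 203
 109  61  64  69  70  99  99  68  64  65  65  69  69  68]
296 [ 12  14  14   5   4  10  30  79  75 126 140 138  69  64  61  56  59  61
  59  62 136 141 143  73  64  67  67  69  68  64  70  74]
298 [ 11  10   9  10   9  47  78  88 197 144 134  67  64  65  68  68  64  64
  74 126 139 133  64  65  67  68  65  66  66  75  77  76]
300 [ 10  14  10  25  83 142 135 165 158  97  61  65  67  67  68  64  64  67
 139 143 129  64  66  69  66  66  64  67  77  78  77  75]
302 [ 22   3  59 143 138 136 127 120 129  71  66  67  69  67  64  66  89 141
 141 103  64  66  65  66  67  69  67  76  76  75  76  76]
304 [ 19  77 141 137 137 137 130 119 126  66  65  68  64  63  66  76 115 155
  76  64  67  64  67  66  66  69  79  74  77  77  75  75]
306 [122 139 134 135 137 139 126 118 118  66  63  66  65  70  76  85 121 130
  66  65  66  67  68  65  74  80  76  77  76  77  75  78]
```

Against the observed wall edges, the plate sits about 1.5 mm right of the slot's middle. I shift 1 mm left and go in.

Request:
arm_command([
  [0,0,0.1,0,5.0],
  [0,0.6,0.1,0,5.0],
  [0,1.3,0.1,0,5.0],
  [0,2.1,0.1,0,5.0],
  [0,3,0.1,0,5.0],
  [0,4,0.1,0,5.0],
  [0,5,0.1,0,5.0],
  [0,5.2,0.1,0,5.0],
])

```text
time: 29.15
ee_pos: [0.5513, -0.2131, 0.1022]
orientation: [[0.955, -0.001, -0.295], [0.295, 0.0, 0.955], [-0.001, -1.0, 0.001]]
ft_force: [0.2, -0.5, -1.6]
opening: 0.0542
```

Request:
arm_command([
  [0,0.2,0,0,5.0],
  [0,0.4,0,0,5.0],
  [0,0.55,0,0,5.0],
  [0,0.65,0,0,5.0],
  [0,0.65,0,0,5.0],
])

```text
time: 29.78
ee_pos: [0.5527, -0.2154, 0.0998]
orientation: [[0.956, 0.004, -0.294], [0.294, -0.002, 0.956], [0.003, -1.0, -0.003]]
ft_force: [-5.6, -0.7, 24.0]
opening: 0.0547
```

```bash
python3 - <<'E'
from h import *
go(.5493,-.2034,.0972,17.2)
c=cam("side");im=c["img"].min(2)
P=np.array(sense()["ee_pos"]);xt=np.array([.955,.297,0]);zt=np.array([-.297,.955,0]);S=np.array([.5493,-.2034,.010])
# vertical profile of near edge in slot: seated prediction of its lower-end and wall-top rows
print("seated near-bottom px",proj(c,S-.0275*xt)[0].round(1),"near at z60",proj(c,S-.0275*xt+[0,0,.05])[0].round(1))
for r in range(296,326,3): print(r,im[r,366:390])
E
```

```text
t 29.77 pos [ 0.5527 -0.2154  0.0998] yaw 17.1 tilt -1.0 F [-5.6 -0.7 24. ] q [-3, 31, 27, 105, -19, 48, 51] op 0.0547 
 shift [0.03 0.25 1.25] turn -0.002
seated near-bottom px [377.  312.7] near at z60 [378.5 297.6]
296 [ 15  17  14  14  31  79  75 123 140 139  59 185 232 229 202 125 113 119
 143 140 140  69  62  65]
299 [ 15  14  49 144 142 146 144 142  76  63  56 130 231 234 183 115 123 139
 141  87  64  67  66  67]
302 [ 61 142 140 138 127 121 128  72  65  64  71 143 135 233 147 137 141 102
  65  66  67  67  68  67]
305 [138 139 136 136 125 121 124  64  68  64  77 142 170 194 121 128  68  62
  66  63  67  68  66  73]
308 [136 137 138 138 126 122  95  67  64  63 114 143 169 153 116 122  68  64
  68  66  69  77  76  76]
311 [136 136 137 129 120 126  73  66  69  76  99 129 227 183 123  94  65  66
  66  71  77  75  76  78]
314 [136 134 138 130 120 122  66  94  92 140 140 139 128 121 127  71  65  69
  78  77  77  70  94  90]
317 [159 144 146 138 135 136 136 138 135 135 137 139 125 119 124  67  73  89
  91 138 141 139 137 134]
320 [ 63 126 111 115 119 125 164 165 145 144 139 136 137 134 137 138 137 134
 137 138 136 137 138 137]
323 [ 21  24  20  24  13  15  15  32  79 109 117 131 121 154 169 146 145 142
 135 136 136 137 137 135]
```

24 N upward at TCP z = 0.0998 and the plate's lower edge at row ~312 (seated prediction 312.7) show it has bottomed. I ease off, release and rise.

Request:
arm_command([
  [0,-0.3,0,0,5.0],
  [0,-0.3,0,0,5.45],
  [0,-0.3,0,0,5.55],
  [0,-0.3,0,0,5.7],
  [0,-0.3,0,0,6.2],
  [0,-0.3,0,0,7.0],
  [0,-0.3,0,0,8.0],
  [0,-0.3,0,0,8.0],
  [0,-2,0,0,8.0],
  [0,-5,0,0,8.0],
  [0,-10,0,0,8.0],
  [0,-15,0,0,8.0],
  [0,-17,0,0,8.0],
  [0,-17,10,0,8.0],
  [0,-17,16,0,8.0],
  [0,-17,16,0,8.0],
])

```text
time: 31.82
ee_pos: [0.5036, -0.0575, 0.2679]
orientation: [[0.955, 0.001, -0.298], [0.298, 0.001, 0.955], [0.001, -1.0, 0.001]]
ft_force: [1.6, 0.3, -0.5]
opening: 0.0799
```

```bash
python3 - <<'E'
from h import *
go(.5493,-.2034,.0972,17.2)
c=cam("side");t=cam("top")
xt=np.array([.955,.297,0]);zt=np.array([-.297,.955,0]);S=np.array([.5493,-.2034,.010])
for nm,k,w in(("side",c,(365,225,402,312)),("top",t,(405,165,455,245))):
    m=np.zeros((480,640),np.uint8); m[w[1]:w[3],w[0]:w[2]]=k["img"][w[1]:w[3],w[0]:w[2]].min(2)>175
    q=max(cv2.findContours(m,cv2.RETR_EXTERNAL,cv2.CHAIN_APPROX_NONE)[0],key=cv2.contourArea)
    print(nm,cv2.approxPolyDP(q,1.2,True)[:,0].tolist())
    print(" pred top corners",[proj(k,S+[0,0,.13]+u*xt+v*zt)[0].round(1).tolist() for u in(-.0275,.0275) for v in(.0045,-.0045)])
print("dish now",[np.round(cast(c,p,.012)[0],3).tolist() for p in [(297,283)]])
i0=cv2.imread("pics/side0.png")[:,:,::-1].astype(int); d=np.abs(c["img"].astype(int)-i0).max(2)>60
n_,l,s,ce=cv2.connectedComponentsWithStats(d.astype(np.uint8)); print([(s[i].tolist()) for i in range(1,n_) if s[i][4]>25])
E
```

```text
t 31.82 pos [ 0.5036 -0.0575  0.2679] yaw 17.3 tilt -1.0 F [ 1.6  0.3 -0.5] q [-24, 12, 30, 105, -7, 64, 26] op 0.0799 
 shift [ -0.    17.05 -15.3 ] turn 0.002
side [[391, 255], [380, 270], [377, 296], [379, 304], [382, 273], [393, 256]]
 pred top corners [[379.1, 270.9], [383.1, 272.4], [389.7, 254.6], [393.6, 256.0]]Traceback (most recent call last):
  File "<stdin>", line 7, in <module>
ValueError: max() iterable argument is empty
```

The plate's top corners match the upright, seated prediction within 1 px. Last I check the bystanders.

```bash
python3 - <<'E'
from h import *
for n_ in("side","top"):
    c=cam(n_);i0=cv2.imread(f"pics/{n_}0.png")[:,:,::-1].astype(int); d=(np.abs(c["img"].astype(int)-i0).max(2)>70).astype(np.uint8)
    d=cv2.morphologyEx(d,cv2.MORPH_OPEN,np.ones((2,2)))
    k,l,s,ce=cv2.connectedComponentsWithStats(d); print(n_,[s[i].tolist() for i in range(1,k) if s[i][4]>20])
E
```

```text
side [[0, 0, 25, 66, 533], [48, 0, 318, 178, 16533], [0, 56, 28, 63, 933], [81, 98, 36, 30, 619], [14, 131, 24, 16, 223], [281, 144, 21, 21, 141], [20, 159, 23, 81, 899], [122, 160, 6, 7, 29], [107, 163, 13, 7, 33], [322, 173, 9, 10, 40], [353, 182, 22, 16, 107], [315, 190, 4, 14, 37], [328, 199, 10, 11, 73], [403, 210, 7, 6, 25], [329, 230, 45, 39, 876], [379, 255, 14, 33, 245], [31, 264, 15, 16, 108], [281, 272, 33, 22, 488], [20, 286, 13, 45, 385], [378, 289, 4, 19, 64], [114, 292, 12, 11, 78], [290, 321, 21, 15, 185]]
top [[419, 28, 6, 21, 84], [419, 64, 4, 26, 81], [355, 103, 6, 6, 25], [270, 104, 35, 5, 137], [262, 145, 16, 6, 55], [368, 147, 73, 38, 1797], [317, 150, 45, 96, 2447], [443, 151, 27, 64, 724], [363, 184, 15, 24, 229], [399, 192, 46, 59, 1027], [414, 200, 10, 27, 54], [444, 238, 22, 40, 461], [315, 249, 14, 33, 282], [325, 248, 31, 41, 907], [372, 296, 52, 37, 1002], [377, 342, 7, 6, 22], [358, 451, 10, 10, 56]]
```

```bash
python3 - <<'E'
from h import *
c=cam("side")["img"]; i0=cv2.imread("pics/side0.png")[:,:,::-1]
for nm,w in(("dish",(268,258,328,310)),("bottle",(425,298,480,375)),("jar",(320,170,352,218)),("beaker",(186,156,222,206)),("spatula",(132,222,215,258))):
    print(nm,[cv2.boundingRect((i[w[1]:w[3],w[0]:w[2]].max(2)>45).astype(np.uint8)) for i in(i0,c)])
E
```

```text
dish [(9, 9, 39, 33), (9, 9, 39, 33)]
bottle [(0, 3, 47, 70), (0, 2, 47, 71)]
jar [(0, 0, 32, 43), (0, 0, 32, 43)]
beaker [(5, 4, 28, 42), (4, 4, 29, 42)]
spatula [(6, 5, 71, 27), (6, 5, 71, 27)]
```

Bystanders are unmoved, so I hand in.

```bash
python3 -c "
from bench import env
print(env.hand_in())"
```

```text
the job is handed in; nothing more can be done
None
```

The larger plate (131 x 54 mm as measured) was laid on the grey rest against the stop and released. I then took it by its upper end, stood it up by pivoting it in the foot of the rest, and lowered it into the empty slot and released it. I handed in at about 32 s of the 72 s allowed.

**On the rest:** the corners I could check matched the seated prediction within about 1–2 px, with about 1.5 mm of sideways offset.

**In the rack:** going in, it met 24 N upward with its lower edge at the slot-floor height. After release its top corners matched the upright, seated prediction within about 1 px.

**Bystanders:** the outlines of dish, bottle, jar, beaker and spatula in the side view match the start within 1 px. The jar's and bottle's check windows were partly cut off, so those two comparisons are weaker. I did not check the top view's outlines.

**What did not go cleanly:**
- While regripping on the bench, I misjudged the free space and briefly set one end of the plate on the dish's rim. The dish did not move.
- Pressing the plate onto the slope peaked at about 50 N at the wrist (limit 120 N). That push went through the held plate, but I did not separately measure the 40 N limit on the gripper's body.
- The plate stuck about 6° short of the slope. I eased the grip and let its lower end settle the last few millimetres while it was supported at the board's edge and the stop.

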